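# Click the hem gauge into its pin stop and lock it

## Robot

A 6-joint arm with a two-finger parallel gripper is mounted at the origin on a cart in front of the work surface, level with it; the furniture and walls round the work are solid. World frame = base frame: x ahead of the robot, y to its left, z up, the work surface at z = 0. Lengths are in mm, angles in rad, forces in N, time in s.
With the tool pointing down it reaches from about 275 to 1000 mm from the base axis. Payload 8.4 kg.
Tool frame: the origin (TCP) lies at the very end of the fingers, on their centre line; the grasp point (between the pads) lies 19 mm behind it (r.pinch_z is the distance from the TCP to the grasp point, in mm); z points along the fingers, y is the line along which they close (so a half turn about z gives the same grasp; the last joint's range is limited). The gripper opens to 85 mm and grips with 20 to 120 N. Pads are 22 mm wide; open, the fingers measure 114 mm over their backs; the gripper's body (76 mm by 85 mm) begins 54 mm behind the grasp point. The pads swing forward as they close: fully open they stand 13 mm farther back than shut.
Start: joints at [-1.207, 0.353, 1.633, -0, 1.155, -0.002], TCP at [223.559, -583.652, 231.281] pointing down, gripper open.
Joint ranges: [-2.63, 2.63], [-0.92, 2.1], [0.06, 2.66], [-1.3, 4.44], [0, 2.69], [-3.02, 3.02]. Speed limits (rad/s): [2.22, 2.22, 2.79, 3.14, 3.14, 3.14].

## Interface

Orientations are given as [roll, pitch, yaw] about the fixed x, y, z axes, in that order (R = Rz(yaw) Ry(pitch) Rx(roll)).
In Python, from rig import r gives the robot as it stands.
- The arm moves only by the tool carry_out, never from a script. Its argument "series" is a list of rows, each a list of 7 numbers: the turn, a rotation vector about the tool's x, y, z as a fraction of full scale, then the shift along the tool's x, y, z as a fraction of full scale, then the gripper command: -1 is fully open, 1 is shut, values between are in proportion. A call has 1 to 8 rows; each row is the pose to reach, as a shift and turn from the pose commanded when the call began, along the tool's axes at that moment, turning the shorter way round; what a row does not reach only later rows make up. Full scale, the value 1, is 0.25 m for a shift and pi rad for a turn. A row lasts 1/8 s, in which the tool goes at most 62.5 mm and 10.7 degrees, less where a joint would pass 70% of its speed; a pose out of reach is approached as far as the arm can. A call with a number of a shift or a turn outside -1 to 1 is refused whole. A call with a gripper value outside its range is refused whole. The fingers move at their own pace and stop on an object; "force" is the grip in N (left out, the last holds). Time passes only in rows, so rows that repeat a pose let the fingers close. It gives the time, the measured TCP pose, the force, the opening and the grip force at its end, in the units of the state.
- r.sense(): the state, without advancing time (a new reading comes with each control period).
- r.grab_frame(name): name is "scene" or "top" or "wrist"; returns the picture (400x640x3 uint8, red, green, blue); there is no depth.
- r.get_calibration(name): a dict with "K" (3x3 intrinsics, pixels), "pose" (4x4, takes a point from camera to world coordinates). Camera axes: x right, y up, looking along -z (the intrinsics and any distortion apply to the point x, -y, -z); pixel columns grow to the right and rows downward; lengths in mm; the calibration is good to about 2 mm. A picture is of the moment at which its call begins: read the wrist's pose just before it. get_calibration takes no time and is no camera call; for the wrist camera it gives the pose at the moment of the call.
- r.sign_off(): hands the job in; it is judged then, once.
Trained networks look in the newest picture that a camera, given by its name, has taken for a name from the list of things; names that differ only in an ending like _2 or _b are one class to them, and where a whole thing is asked for, a point or a joint stands for the part that bears it (a point fixed in the world has none). Each returns a list of dicts, best first, with "score" (0 to 1); they miss things now and then, are a little off and sometimes report something else, mostly with a low value. They report only what shows in the picture. A call takes as long as a camera call. They do not tell look-alikes from the thing itself.
- r.silhouettes(camera, label): "region" (400x640 bool, what is visible of it) and "position" ([row, column] in pixels, amid what is visible of it).
The state is a dict: "clock": time; "qpos": joint angles; "qvel": joint speeds; "joint_efforts": joint torques, N m; "eef_pos": TCP position; "tcp_rot": TCP orientation; "contact_force": force on the tool from outside, world axes, zero at the start; "wrist_torque": the same for the moment, N m; "opening": opening from 0.0 (shut) to 1.0 (fully open); "grasp_force": force on a finger pad.
Only numpy, scipy, OpenCV 4.12 (cv2) and the standard library are available. Lean on these libraries where they do the work, as an engineer would, in place of code of your own. Each camera call takes 0.05 s, during which the arm holds its last target. There are 200 camera calls.

## Task

Set the hem gauge: with shut fingers, push its sliding cursor along the rail until it clicks into the stop marked by the tall pin, without forcing it on past that stop or into the other one. Then press the square lock key on top of the cursor fully down, leaving the cursor clicked in. Only push and press: do not straddle the cursor with the fingers, grip or lift anything, and leave the spool, tape measure and clothes peg where they are.

Things in the scene. Friction and masses are not known exactly. Their poses are not given: they have to be found in the camera images.
- gauge_rail: The fixed gauge: an aluminium base plate 88 mm wide and 340 mm long, 8 mm thick, with a steel rail 28 mm wide along its middle (top 20 mm above the worktop) and grey end caps 22 mm high. Origin: on the worktop under the middle of the rail. Its y axis runs along the rail; its x axis points across it, away from the robot; it may be turned about the vertical.
- cursor (a joint): Position in m of the grey cursor along the rail, along gauge_rail's +y: 0 in the middle, travel ends at -0.125 and +0.125. It starts between the two stops, within 35 mm of the middle. It slides against about 1.5 N of friction and stays where it is left, but within 5 mm of a groove centre it is pulled to that centre; pushed slightly off centre there, it springs back when released.
- pawl (a joint): Height in m of the sprung ball under the nose on the cursor's -x side: 0 riding free, about 0.005 on a rib's crest, under 0.001 clicked into a groove. It meets the near rib 20 mm before the groove centre: the push rises to about 6 N, falls off at the crest (10 mm before) and drops to nothing as the ball falls in. Pushing it on out of the groove takes about 6 N again.
- cursor_mid (a point): Centre of the cursor's grey body, 40 mm above the worktop: a block 52 mm across the rail (x), 50 mm along it (y), from 22 to 58 mm above the worktop; its flat end faces, to be pushed, lie 25 mm to either side of this point along the rail. A nose 22 mm wide stands out 17 mm on its -x side. Axes as gauge_rail's.
- key_top (a point): Centre of the top face of the square, off-white lock key, 28 x 28 mm, in the middle of the cursor's top; 67 mm above the worktop when up (9 mm above the cursor's body), 61 mm when fully down.
- lock_key (a joint): How far the lock key is pressed, in m: 0 up (at the start), 0.006 fully down. It takes about 3 N to move and stays where it is left.
- pin_stop: The stop to use: a dark steel clamp with two low ribs (14 mm high) and a groove between them on the -x side, and a steel pin, 14 mm thick at its head and 76 mm high, 54 mm to +x of the rail's middle line. Origin: on the worktop under that line, at the groove centre: clicked in, cursor_mid is at the same place along the rail. Axes as gauge_rail's. On either half, 65 to 90 mm from the middle.
- tab_stop: The other stop, not to be used: the same clamp and ribs, with only a low flat steel tab (22 mm high) in place of the pin. Origin and axes as for pin_stop; on the other half of the rail.
- thread_spool_4: Bystander: a sewing thread spool, 29 mm across, 40 mm high, loose, behind the rail. Origin at the centre of its underside.
- tape_measure: Bystander: a tape measure, 66 x 74 x 33 mm, loose, beyond the +y end of the rail. Origin at the centre of its underside.
- clothes_peg: Bystander: a wooden clothes peg, 15 x 72 x 12 mm, loose, between the rail and the robot. Origin at the centre of its underside.
Mind the look-alikes: they are no part of the job. Leave any orange or yellow look-alike of the pin_stop alone.

How it is judged (in metres and radians):
On the way, in this order (a step that is already met when the one before it is completed fails the run):
1. the cursor is clicked into the stop with the tall pin (y of cursor_mid in the frame of pin_stop between -0.0025 and 0.0025 m), for 0.3 s.
2. the lock key is fully down with the cursor still clicked in (all of step 1 and value of joint lock_key above 0.005 m), for 0.2 s.
At the end, for the whole second after the job is handed in: The cursor rests clicked in at the pin stop (within 2.5 mm of its groove centre along the rail), the lock key is down (more than 5 of its 6 mm), and the spool, tape measure and clothes peg are within 15 mm of where they stood (all of step 2 and velocity of joint cursor between -0.005 and 0.005 m/s and distance of each of thread_spool_4, tape_measure, clothes_peg from where it was at the start of the episode below 0.015 m); the robot touches nothing.
It fails at once if the cursor is forced past the pin stop (more than 17 mm beyond its groove centre) ((y of pin_stop in the frame of gauge_rail above 0 m and y of cursor_mid in the frame of pin_stop above 0.017 m) or (y of pin_stop in the frame of gauge_rail below 0 m and y of cursor_mid in the frame of pin_stop below -0.017 m)).
It fails at once if the cursor is pushed into the other stop (y of cursor_mid in the frame of tab_stop between -0.006 and 0.006 m).
It fails at once if the fingers straddle the cursor as if to grip it (x of the grasp point in the frame of cursor_mid between -0.026 and 0.026 m and y of the grasp point in the frame of cursor_mid between -0.025 and 0.025 m and z of the grasp point in the frame of cursor_mid between -0.015 and 0.015 m).
It fails at once if the spool, tape measure or clothes peg is shifted by more than 15 mm or lifted (distance of any of thread_spool_4, tape_measure, clothes_peg from where it was at the start of the episode above 0.015 m).
It also fails if it takes over 59 s, if anything falls off the work surface, if the arm or the gripper's body presses on something with over 40 N, if the wrist force passes 120 N, or if a joint passes its speed limit or range.

## Working session

There is one attempt and no reset: what is moved stays moved. The work goes in short steps, Python scripts to look and compute and a tool call to move; the robot and the scene stay as the last step left them, time stands still between calls to the robot, and variables do not carry over. Pictures are saved under pics/ and viewed, at most 10 in all, crops included, and the job is handed in when it is done.

Besides the shell and the picture viewer there is one more tool, called after "Emit:" as name(argument=value, ...), one argument or row to a line, values as JSON. carry_out: Moves the arm, as the interface text tells. Its arguments: {"type":"object","properties":{"series":{"type":"array"},"force":{"type":"number"}},"required":["series"]}

```bash
ls; mkdir -p pics; python3 - <<'E'
from rig import r
import cv2,numpy as np
print(r.sense())
for n in("scene","top"):
    f=r.grab_frame(n); cv2.imwrite(f"pics/{n}0.png",f[:,:,::-1])
    c=r.get_calibration(n); print(n,np.round(c["K"],1).tolist(),np.round(c["pose"],3).tolist(),[k for k in c])
    for l in("gauge_rail","cursor","lock_key","pin_stop","tab_stop","thread_spool_4","tape_measure","clothes_peg"):
        print(l,[(round(float(d["score"]),2),np.round(d["position"]).tolist(),int(d["region"].sum())) for d in r.silhouettes(n,l)])
E
```

```text
pics
{'clock': 0.0, 'qpos': array([-1.20742096e+00,  3.53672748e-01,  1.63413956e+00,  3.41032537e-06,
        1.15522726e+00, -2.40580196e-03]), 'qvel': array([ 0.00076991, -0.0009993 , -0.0003673 , -0.00061227, -0.00214927,
        0.00057937]), 'joint_efforts': array([ 4.22282437e-04, -6.05250049e+01, -3.42066979e+01, -7.34922719e-05,
        9.25684551e-03,  4.73123620e-06]), 'eef_pos': array([ 223.37264637, -583.19550203,  230.54401077]), 'tcp_rot': array([-3.14014575e+00, -6.59904925e-06,  3.65779788e-01]), 'contact_force': array([-0.44653408,  0.28416059, -0.87994032]), 'wrist_torque': array([0.00204454, 0.00662117, 0.05321204]), 'grasp_force': 0.0, 'opening': 1.0045132667026455}
scene [[454.5, 0.0, 313.3], [0.0, 454.5, 195.6], [0.0, 0.0, 1.0]] [[0.831, 0.255, -0.494, 44.997], [-0.556, 0.363, -0.748, -497.95], [-0.011, 0.896, 0.444, 490.587], [0.0, 0.0, 0.0, 1.0]] ['K', 'pose']
gauge_rail [(0.67, [296.0, 405.0], 7677)]
cursor [(0.78, [275.0, 390.0], 1362)]
lock_key [(0.56, [263.0, 392.0], 248)]
pin_stop [(0.78, [198.0, 272.0], 313), (0.77, [258.0, 377.0], 498), (0.71, [175.0, 283.0], 161)]
tab_stop [(0.8, [320.0, 432.0], 699)]
thread_spool_4 [(0.53, [232.0, 377.0], 265)]
tape_measure [(0.94, [224.0, 297.0], 876), (0.69, [258.0, 393.0], 231)]
clothes_peg [(0.78, [299.0, 334.0], 354)]
top [[370.4, 0.0, 320.3], [0.0, 370.4, 201.5], [0.0, 0.0, 1.0]] [[-0.015, 0.997, -0.08, 432.937], [-1.0, -0.015, -0.001, 217.572], [-0.003, 0.08, 0.997, 1096.636], [0.0, 0.0, 0.0, 1.0]] ['K', 'pose']
gauge_rail [(0.8, [206.0, 417.0], 3221)]
cursor [(0.82, [210.0, 415.0], 411), (0.48, [203.0, 420.0], 83)]
lock_key []
pin_stop [(0.73, [210.0, 418.0], 3245), (0.62, [220.0, 389.0], 177), (0.56, [191.0, 229.0], 347), (0.52, [222.0, 268.0], 347)]
tab_stop [(0.66, [210.0, 443.0], 252)]
thread_spool_4 [(0.39, [212.0, 414.0], 411)]
tape_measure [(0.71, [216.0, 322.0], 481)]
clothes_peg [(0.45, [243.0, 405.0], 89)]
```

```bash
python3 - <<'E'
import cv2
a=cv2.imread("pics/scene0.png")[150:390,220:540]; cv2.imwrite("pics/sc.png",cv2.resize(a,(800,600),interpolation=3))
a=cv2.imread("pics/top0.png")[140:290,300:500]; cv2.imwrite("pics/tc.png",cv2.resize(a,(800,600),interpolation=3))
E
```

```text
(no output)
```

View pics/sc.png

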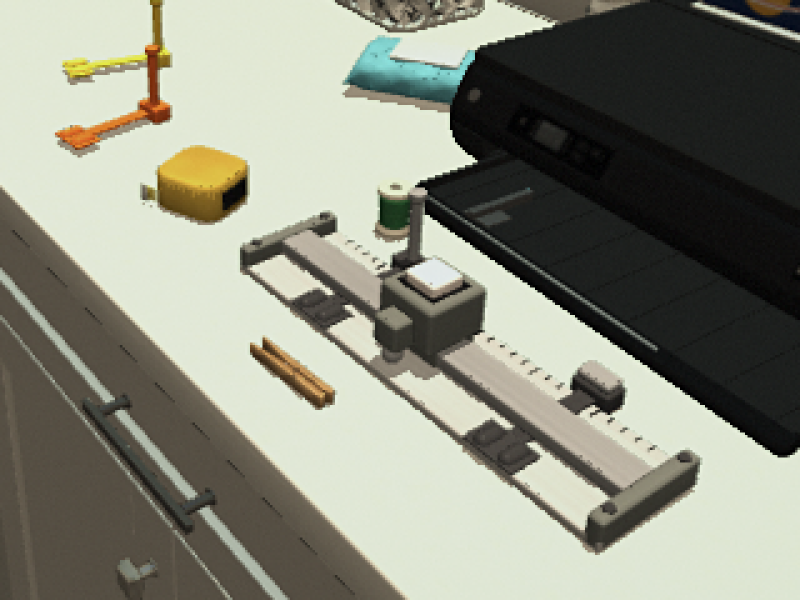

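View pics/tc.png

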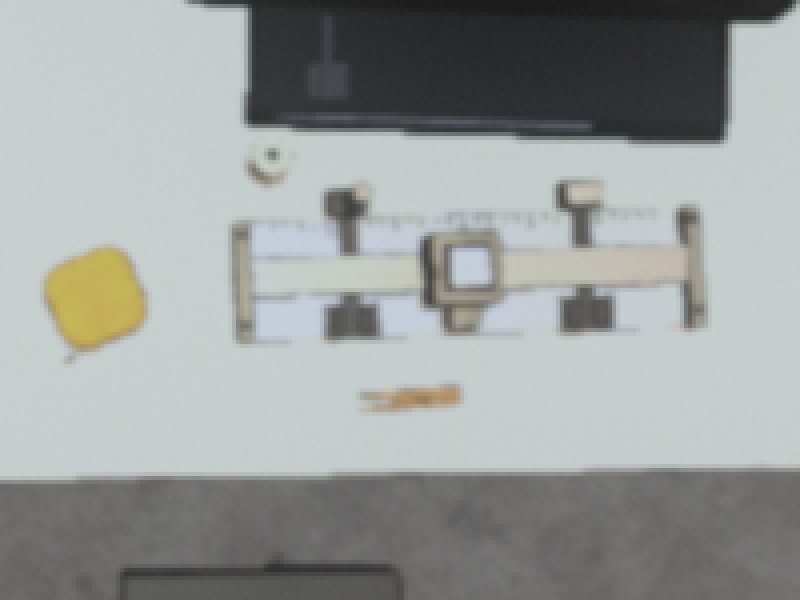

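The pin (scene crop 417,225) is grey and stands at the left (+y) stop, with its rib block at top crop (351,321). The tab stop is on the right, at (587,312). The orange and yellow pin look-alikes (scene crop 150,90 and 160,40) sit off the rail and are ignored. The cursor key is at top crop (471,267), so the push is toward +y from the cursor's right-hand face.

```bash
cat >h.py <<'E'
from rig import r
import numpy as np
def ray(cam,u,v,z,cal=None):
    c=cal or r.get_calibration(cam); K,P=np.array(c["K"]),np.array(c["pose"])
    d=P[:3,:3]@np.array([(u-K[0,2])/K[0,0],-(v-K[1,2])/K[1,1],-1]); o=P[:3,3]
    return (o+d*(z-o[2])/d[2])
E
python3 - <<'E'
from h import *
T=lambda u,v,z:np.round(ray("top",300+u/4,140+v/4,z)[:2],1)
S=lambda u,v,z:np.round(ray("scene",220+u/2.5,150+v/2.5,z)[:2],1)
print("key",T(471,267,67),S(436,276,67))
print("caps top",T(243,283,22),T(692,267,22),"scene",S(290,235,22),S(645,495,22))
print("ribs pin",T(351,321,12),S(321,303,12)," tab",T(587,312,12),S(503,441,12))
print("pinhead",T(362,190,76),S(417,192,76),"tab",T(582,195,22),S(600,376,22))
print("spool",T(268,158,40),"tape",T(95,298,33),"peg",T(412,398,12))
E
```

```text
key [496.5 -52. ] [492.2 -57.6]
caps top [490.2 102.1] [ 496.9 -224.1] scene [486.   93.1] [ 489.  -232.4]
ribs pin [461.7  22.7] [460.4  21.1]  tab [ 465.7 -149.9] [ 464.5 -150.8]
pinhead [550.5  23.9] [544.   19.1] tab [ 550.6 -146.5] [ 548.6 -151.1]
spool [578.9  83.9] tape [480.4 209.7] peg [405. -20.]
```

```bash
cat >>h.py <<'E'
from scipy.spatial.transform import Rotation as R
def plan(p,yaw=None):
    s=r.sense(); A=R.from_euler("xyz",s["tcp_rot"]); d=A.inv().apply(np.array(p)-s["eef_pos"])
    t=np.zeros(3) if yaw is None else (A.inv()*R.from_euler("xyz",[np.pi,0,yaw])).as_rotvec()
    print("turn",np.round(t/np.pi,4),"shift",np.round(d/250,4),"|d|",round(float(np.linalg.norm(d)),1),np.round(s["eef_pos"],1),np.round(s["contact_force"],2))
E
python3 - <<'E'
from h import *
plan([493,-125,130],0.018)
E
```

```text
turn [-0.      0.      0.1107] shift [ 1.6627 -1.3277  0.4051] |d| 541.5 [ 223.6 -583.6  231.3] [ 0.06 -0.14  0.25]
```

Emit:
carry_out(
  series=[
    [0,0,0,0.83,-0.66,0.1,1],
    [0,0,0,0.83,-0.66,0.1,1],
    [0,0,0,0.83,-0.66,0.1,1],
    [0,0,0,0.83,-0.66,0.1,1],
    [0,0,0,0.83,-0.66,0.1,1],
    [0,0,0,0.83,-0.66,0.1,1],
  ],
)

```text
clock: 1.65
eef_pos: [358.8, -355.0, 206.5]
tcp_rot: [3.141, 0.0, 0.368]
contact_force: [-0.4, -0.7, 0.6]
opening: -0.002
grasp_force: 0.0
```

Emit:
carry_out(
  series=[
    [0,0,0.1107,0.83,-0.66,0.3,1],
    [0,0,0.1107,0.83,-0.66,0.3,1],
    [0,0,0.1107,0.83,-0.66,0.3,1],
    [0,0,0.1107,0.83,-0.66,0.3,1],
    [0,0,0.1107,0.83,-0.66,0.3,1],
    [0,0,0.1107,0.83,-0.66,0.3,1],
    [0,0,0.1107,0.83,-0.66,0.3,1],
  ],
)

```text
clock: 2.52
eef_pos: [493.1, -128.5, 131.4]
tcp_rot: [3.141, 0.0, 0.017]
contact_force: [0.3, -0.6, 0.3]
opening: 0.0
grasp_force: 0.0
```

```bash
python3 - <<'E'
from h import *
import cv2
s=r.sense(); print(s["tcp_rot"],s["qpos"],s["opening"],s["clock"])
plan([493,-125,35],0.018)
f=r.grab_frame("wrist"); cv2.imwrite("pics/w1.png",f[:,:,::-1]); c=r.get_calibration("wrist");print(np.round(c["K"],1).tolist(),np.round(c["pose"],3).tolist())
np.savez("w1.npz",**c)
E
```

```text
[3.14111245e+00 5.91285711e-05 1.73440548e-02] [-2.57643817e-01  3.00924627e-01  1.96779657e+00 -6.24197547e-04
  8.72798064e-01  1.29620959e+00] 0.0002741543827302656 2.525
turn [ 0.0002  0.     -0.0002] shift [ 0.     -0.0143  0.3856] |d| 96.5 [ 493.1 -128.5  131.4] [ 0.28 -0.57  0.26]
[[291.7, 0.0, 319.3], [0.0, 291.7, 201.1], [0.0, 0.0, 1.0]] [[0.016, 0.954, 0.3, 569.894], [-1.0, 0.015, 0.006, -126.852], [0.002, -0.3, 0.954, 274.763], [0.0, 0.0, 0.0, 1.0]]
```

View pics/w1.png

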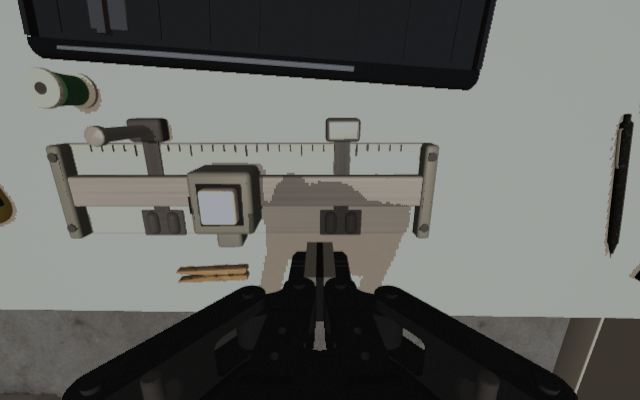

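The wrist view shows the cursor key at (219,207), the pin stop ribs at (165,222) with the pin head at (95,136), the tab ribs at (340,222), and the way down behind the cursor clear.

```bash
python3 - <<'E'
from h import *
c=dict(np.load("w1.npz"))
W=lambda n,u,v,z:print(n,np.round(ray("",u,v,z,c)[:2],1))
W("key",219,207,67);W("ribs",165,222,12);W("tabribs",340,222,12);W("capL screws",54,156,22);W("",72,229,22);W("capR",433,156,22);W("",424,230,22);W("pinhead",95,136,76);W("bodyright top edge",249,205,58);W("clampbar pin",153,158,14);W("clampbar tab",341,160,14)
W("railL",72,192,20);W("railR",419,192,20)
E
```

```text
key [498.7 -53. ]
ribs [463.8  20. ]
tabribs [ 466.4 -148.9]
capL screws [527.7 101.5]
 [459.4 102.2]
capR [ 532.9 -226.4]
 [ 463.5 -227.2]
pinhead [550.5  22. ]
bodyright top edge [497.7 -73.4]
clampbar pin [525.9  20.8]
clampbar tab [ 526.8 -147.4]
railL [494.9  95.4]
railR [ 499.8 -218.8]
```

Emit:
carry_out(
  series=[
    [0,0,0,0.014,0,0.2,1],
    [0,0,0,0.014,0,0.382,1],
    [0,0,0,0.014,0,0.382,1],
    [0,0,0,0.014,-0.04,0.382,1],
    [0,0,0,0.014,-0.08,0.382,1],
    [0,0,0,0.014,-0.08,0.382,1],
  ],
)

```text
clock: 3.32
eef_pos: [497.0, -106.3, 37.2]
tcp_rot: [3.141, -0.002, 0.019]
contact_force: [-0.2, -0.2, -0.2]
opening: 0.0
grasp_force: 0.0
```

Emit:
carry_out(
  series=[
    [0,0,0,0,-0.03,0,1],
    [0,0,0,0,-0.06,0,1],
    [0,0,0,0,-0.09,0,1],
    [0,0,0,0,-0.12,0,1],
    [0,0,0,0,-0.15,0,1],
    [0,0,0,0,-0.18,0,1],
    [0,0,0,0,-0.18,0,1],
  ],
)

```text
clock: 4.2
eef_pos: [495.2, -61.3, 35.7]
tcp_rot: [-3.141, 0.0, 0.019]
contact_force: [-0.9, 0.0, -0.7]
opening: -0.0
grasp_force: 0.0
```

```bash
python3 - <<'E'
from h import *
import cv2
s=r.sense(); print(s["eef_pos"],s["contact_force"],s["clock"])
f=r.grab_frame("wrist"); cv2.imwrite("pics/w2.png",f[:,:,::-1]); np.savez("w2.npz",**r.get_calibration("wrist"))
E
```

```text
[495.20121298 -61.32550493  35.68436781] [-0.85531505  0.03430452 -0.70067567] 4.2
```

View pics/w2.png

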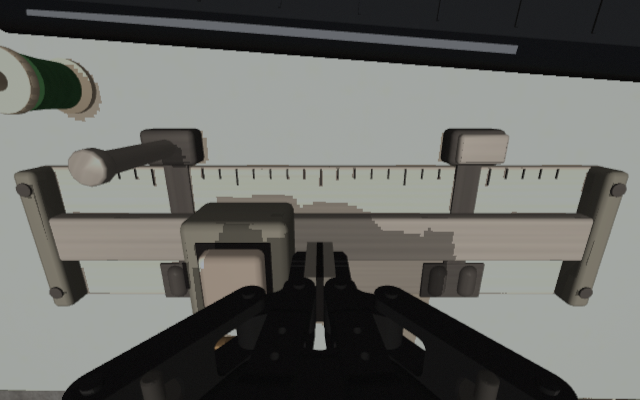

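```bash
python3 - <<'E'
from h import *
c=dict(np.load("w2.npz"))
W=lambda n,u,v,z:print(n,np.round(ray("",u,v,z,c)[:2],1))
W("key L",201,280,67);W("key R",268,280,67);W("body back R",294,207,58);W("body back L",190,210,58);W("clampbar",180,188,14);W("tabbar",464,188,14);W("capL",25,190,22);W("capR",618,190,22)
E
```

```text
key L [499.7  -9.1]
key R [500.2 -38.5]
body back R [531.2 -49.5]
body back L [529.   -3.9]
clampbar [526.8  20.7]
tabbar [ 529.8 -145.2]
capL [526.3 103.1]
capR [ 532.2 -227.1]
```

Emit:
carry_out(
  series=[
    [0,0,0,0,-0.03,0,1],
    [0,0,0,0,-0.06,0,1],
    [0,0,0,0,-0.08,0,1],
    [0,0,0,0,-0.1,0,1],
    [0,0,0,0,-0.115,0,1],
    [0,0,0,0,-0.12,0,1],
    [0,0,0,0,-0.12,0,1],
  ],
)

```text
clock: 5.12
eef_pos: [494.8, -31.9, 35.8]
tcp_rot: [-3.142, 0.0, 0.018]
contact_force: [-0.9, -3.0, -2.6]
opening: -0.002
grasp_force: 1.2
```

Emit:
carry_out(
  series=[
    [0,0,0,0,-0.008,0,1],
    [0,0,0,0,-0.016,0,1],
    [0,0,0,0,-0.016,0,1],
  ],
)

```text
clock: 5.5
eef_pos: [494.7, -27.7, 35.8]
tcp_rot: [-3.141, 0.0, 0.018]
contact_force: [-1.0, -0.6, -0.5]
opening: 0.001
grasp_force: 0.6
```

Emit:
carry_out(
  series=[
    [0,0,0,0,-0.008,0,1],
    [0,0,0,0,-0.016,0,1],
    [0,0,0,0,-0.016,0,1],
  ],
)

```text
clock: 5.88
eef_pos: [494.9, -23.6, 35.9]
tcp_rot: [-3.141, -0.0, 0.018]
contact_force: [0.7, 0.7, 0.2]
opening: 0.001
grasp_force: 0.0
```

Emit:
carry_out(
  series=[
    [0,0,0,0,-0.008,0,1],
    [0,0,0,0,-0.008,0,1],
  ],
)

```text
clock: 6.12
eef_pos: [494.8, -21.8, 35.9]
tcp_rot: [-3.141, -0.0, 0.018]
contact_force: [0.4, 0.4, -0.6]
opening: 0.004
grasp_force: 0.0
```

```bash
python3 - <<'E'
from h import *
import cv2
s=r.sense(); print(s["eef_pos"],s["contact_force"],s["clock"])
a=r.grab_frame("wrist"); np.savez("w3.npz",**r.get_calibration("wrist"))
b=r.grab_frame("scene")[200:360,260:500]
for d in r.silhouettes("scene","cursor")[:1]:print(d["score"],d["position"])
o=np.zeros((600,640,3),np.uint8);o[:]=0
o[:267]=cv2.resize(a[110:310,0:480],(640,267));o[267:]=cv2.resize(b,(640,333))[:333]
cv2.imwrite("pics/w3.png",o[:,:,::-1])
E
```

```text
[494.83032978 -21.78907291  35.87013585] [ 0.35467573  0.3649487  -0.56198988] 6.125
0.63 [257.7, 357.5]
```

View pics/w3.png

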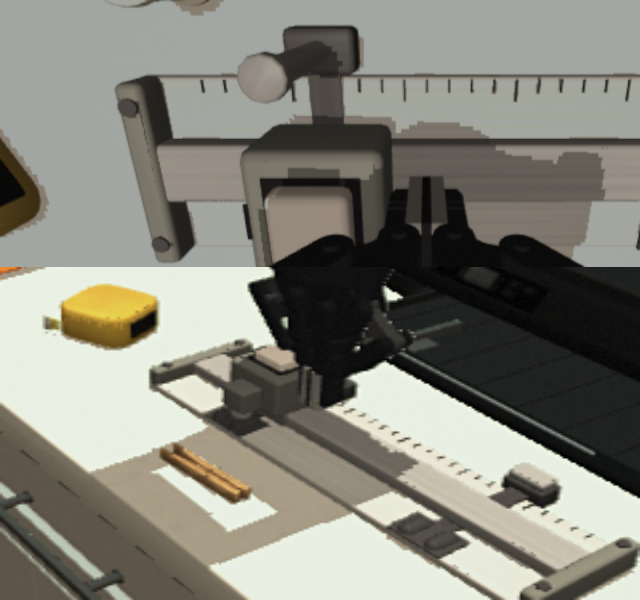

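```bash
python3 - <<'E'
from h import *
c=dict(np.load("w3.npz"))
W=lambda n,u,v,z:print(n,np.round(ray("",u,v,z,c)[:2],1))
W("key",(199.5+265.5)/2,282,67);W("body back R",392/1.333,205,58);W("body back L",243/1.333,210,58);W("clampbar",245.6,181,14)
W("pinhead",262/1.333,110+78/1.335,76)
E
```

```text
key [498.4  16.9]
body back R [531.7  -9.8]
body back L [528.5  39.3]
clampbar [531.3  21.9]
pinhead [550.8  23.4]
```

Emit:
carry_out(
  series=[
    [0,0,0,0,-0.006,0,1],
    [0,0,0,0,-0.006,0,1],
  ],
)

```text
clock: 6.52
eef_pos: [494.6, -20.4, 35.8]
tcp_rot: [-3.142, 0.0, 0.018]
contact_force: [-0.3, 0.3, -0.9]
opening: 0.003
grasp_force: 0.0
```

Emit:
carry_out(
  series=[
    [0,0,0,0,-0.006,0,1],
    [0,0,0,0,-0.006,0,1],
  ],
)

```text
clock: 6.78
eef_pos: [494.6, -18.9, 35.8]
tcp_rot: [-3.142, 0.0, 0.018]
contact_force: [-0.6, 0.3, 0.3]
opening: -0.004
grasp_force: 0.0
```

Emit:
carry_out(
  series=[
    [0,0,0,0,0.06,0,1],
    [0,0,0,0,0.12,0,1],
    [0,0,0,0,0.12,-0.2,1],
    [0,0,0,0,0.12,-0.4,1],
    [0,0,0,0,0.12,-0.4,1],
    [0,0,0,0,0.12,-0.4,1],
  ],
)

```text
clock: 7.52
eef_pos: [494.8, -49.7, 135.6]
tcp_rot: [3.142, 0.0, 0.017]
contact_force: [-0.3, 0.9, -0.3]
opening: -0.0
grasp_force: 0.0
```

```bash
python3 - <<'E'
from h import *
import cv2
s=r.sense(); print(s["eef_pos"],s["contact_force"],s["clock"])
a=r.grab_frame("wrist"); np.savez("w4.npz",**r.get_calibration("wrist"))
cv2.imwrite("pics/w4.png",cv2.resize(a[100:260,120:440],(800,400),interpolation=cv2.INTER_CUBIC)[:,:,::-1])
E
```

```text
[494.81966293 -49.71942768 135.56382968] [-0.29922114  0.85618549 -0.27976212] 7.525
```

View pics/w4.png

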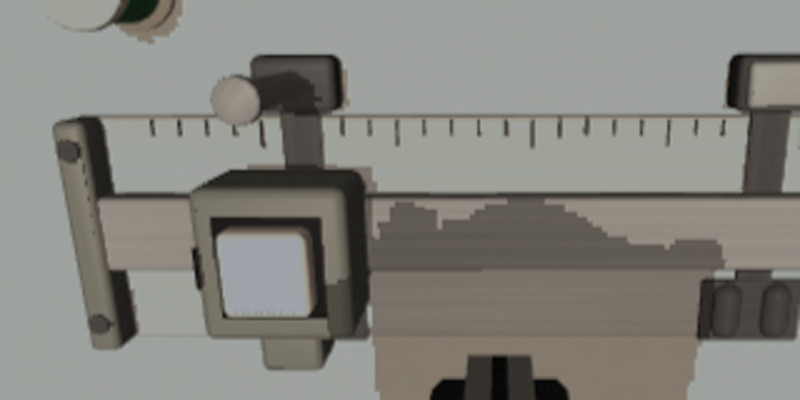

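```bash
python3 - <<'E'
from h import *
c=dict(np.load("w4.npz"))
W=lambda n,u,v,z:print(n,np.round(ray("",120+u/2.5,100+v/2.5,z,c)[:2],1))
W("key L",218,272,67);W("key R",309,272,67);W("key B",264,229,67);W("key F",266,318,67);W("body L top",193,200,58);W("body R top back",347,200,58);W("clampbar",303,145,14);W("tab bar",768,150,14);W("pinhead",236,99,76);W("pinblock",297,82,25)
W("capL",69,151,22)
plan([497,19.5,90],.0145)
E
```

```text
key L [497.1  36.6]
key R [497.6   8.8]
key B [511.   21.4]
key F [482.2  23.1]
body L top [517.4  45.6]
body R top back [518.2  -2. ]
clampbar [527.8  22.1]
tab bar [ 528.8 -146.8]
pinhead [550.3  23.2]
pinblock [551.   19.9]
capL [525.6 102.6]
turn [-0.0001  0.0005  0.0009] shift [ 0.0157 -0.2758  0.1797] |d| 82.4 [494.3 -49.5 134.9] [ 0.26  0.37 -0.47]
```

The cursor is clicked in: the key centre (y≈22.5) sits level with the pin clamp (y≈22). Next I move over the key and press.

Emit:
carry_out(
  series=[
    [0,0,0,0.014,-0.15,0,1],
    [0,0,0,0.014,-0.287,0,1],
    [0,0,0,0.014,-0.287,0.1,1],
    [0,0,0,0.014,-0.287,0.22,1],
    [0,0,0,0.014,-0.287,0.22,1],
    [0,0,0,0.014,-0.287,0.22,1],
  ],
)

```text
clock: 8.32
eef_pos: [497.2, 22.6, 80.7]
tcp_rot: [3.142, 0.001, 0.018]
contact_force: [-0.4, -0.3, 0.5]
opening: 0.001
grasp_force: 0.0
```

Emit:
carry_out(
  series=[
    [0,0,0,0,0,0.016,1],
    [0,0,0,0,0,0.032,1],
    [0,0,0,0,0,0.048,1],
    [0,0,0,0,0,0.06,1],
    [0,0,0,0,0,0.06,1],
  ],
)

```text
clock: 8.95
eef_pos: [497.3, 22.8, 65.6]
tcp_rot: [-3.142, 0.0, 0.018]
contact_force: [-0.1, 0.2, 0.8]
opening: -0.003
grasp_force: 0.0
```

Emit:
carry_out(
  series=[
    [0,0,0,0,0,0.006,1],
    [0,0,0,0,0,0.012,1],
    [0,0,0,0,0,0.012,1],
  ],
)

```text
clock: 9.32
eef_pos: [497.3, 22.8, 62.7]
tcp_rot: [-3.142, 0.0, 0.018]
contact_force: [-1.3, -0.2, 0.2]
opening: -0.0
grasp_force: 0.1
```

Emit:
carry_out(
  series=[
    [0,0,0,0,0,0.006,1],
    [0,0,0,0,0,0.01,1],
    [0,0,0,0,0,0.01,1],
    [0,0,0,0,0,0.01,1],
  ],
)

```text
clock: 9.82
eef_pos: [497.4, 22.8, 60.9]
tcp_rot: [-3.142, -0.0, 0.018]
contact_force: [-3.1, -0.5, 12.6]
opening: -0.002
grasp_force: 6.3
```

Emit:
carry_out(
  series=[
    [0,0,0,0,0,0.003,1],
    [0,0,0,0,0,0.003,1],
    [0,0,0,0,0,0.003,1],
  ],
)

```text
clock: 10.2
eef_pos: [497.5, 22.8, 60.8]
tcp_rot: [-3.142, -0.0, 0.018]
contact_force: [-5.9, 0.4, 21.7]
opening: 0.004
grasp_force: 11.1
```

Emit:
carry_out(
  series=[
    [0,0,0,0,0,-0.08,1],
    [0,0,0,0,0,-0.25,1],
    [0,0,0,0,0.28,-0.3,1],
    [0,0,0,0,0.28,-0.3,1],
    [0,0,0,0,0.28,-0.3,1],
    [0,0,0,0,0.28,-0.3,1],
  ],
)

```text
clock: 10.95
eef_pos: [498.2, -46.4, 133.9]
tcp_rot: [-3.141, 0.001, 0.018]
contact_force: [-0.0, -0.4, 0.1]
opening: -0.0
grasp_force: 0.0
```

```bash
python3 - <<'E'
from h import *
import cv2
s=r.sense(); print(s["eef_pos"],s["contact_force"],s["clock"])
a=r.grab_frame("wrist"); np.savez("w5.npz",**r.get_calibration("wrist"))
cv2.imwrite("pics/w5.png",cv2.resize(a[100:260,120:440],(800,400),interpolation=cv2.INTER_CUBIC)[:,:,::-1])
E
```

```text
[498.16574104 -46.42120922 133.93752823] [-0.03173907 -0.42924476  0.14930871] 10.95
```

View pics/w5.png

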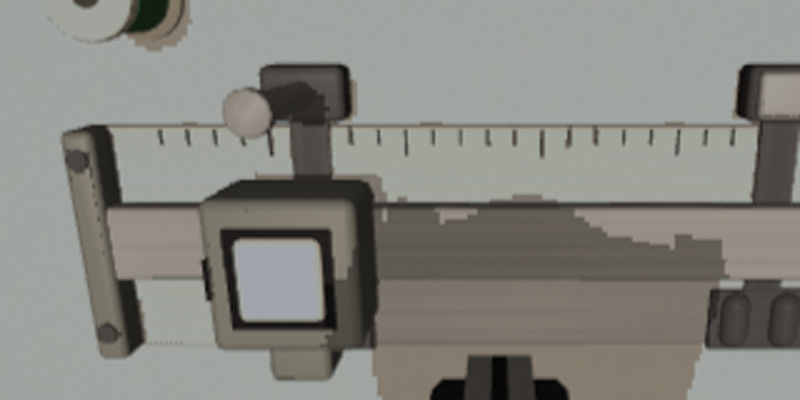

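The key now sits low in its recess at crop (279,280). The cursor is unmoved relative to the pin clamp at (312,150), and the arm is clear.

```bash
python3 -c "
from rig import r
print(r.sign_off())"
```

```text
the job is handed in; nothing more can be done
None
```

The job is handed in: the cursor is clicked into the tall-pin stop, the lock key bottomed out at about 61 mm, the arm stands clear, and no result came back from the judging.

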